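Spray-rinse a vial carrier and hold it over the pan to drain

TASK

Give the vials standing in the drip pan a spray of rinse: press the white nozzle cap of the spray bottle all the way down, keep it down for about half a second and let it spring back up. Then take the vial carrier by its blue grip bar, lift it straight up until its underside is at least 3 cm above the rim of the pan, and hold it level and still, square over the pan, for at least three seconds so that it drains back into the pan. Finish while still holding it there in the gripper: do not set it down, never tip it, keep all six vials in their pockets and leave the other things on the bench alone.

Things in the scene. Friction and masses are not known exactly. Their poses are not given: they have to be found in the camera images.
- rinse_station: fixed rinse station: grey board 150 x 296 x 12 mm, steel drip pan, white cup with the spray bottle. Origin: under the pan centre, on the work surface; z up, +y from the pan to the bottle (axis at x 0, y 142 mm). Pan outside 122 (x) x 158 (y), inside 116 x 152, floor at z 15, rim top at z 64.5 mm; four corner stops 12 mm high on the floor locate the carrier with 3 mm of play
- pan_mouth (a point): centre of the drip pan's mouth, at the height of its rim top (64.5 mm above the work surface)
- nozzle_top (a point): centre of the top of the white round nozzle cap (26 mm diameter, 20 mm high) of the spray bottle (clear bottle with blue screw cap, 56 mm diameter); about 163 mm above the work surface when up; moves down with the cap
- nozzle (a joint): how far the sprung nozzle cap is pressed down, m: 0 up, 0.010 fully down; the spring takes about 2 N to start and 8 N fully down and pushes it back up when released
- carrier: steel vial carrier, 80 (x) x 125 (y) x 121 mm high, 200 to 350 g empty, up to 600 g with vials, standing in the pan, axes nearly along the station's; six vials in two rows. Origin: centre of its underside; z up, y along the grip bar. Its vial floor is at z 7, vial tops at z 62 mm. Flat straps 20 mm wide at both ends (y +-59 mm) rise to the grip bar
- grip (a point): centre of the carrier's blue grip bar, 112 mm above the carrier's origin. The bar runs along the carrier's y, is 15 mm wide (x), 18 mm high and 115 mm long, and 41 mm of air lies between its underside and the vial tops
- vial_0: small capped vial with orange cap, 28 mm diameter, 55 mm high, about 30 g, standing loose in the carrier's pocket at x = -18.5, y = -37 mm. Origin: centre of its underside, z up
- vial_1: small capped vial with orange cap, 28 mm diameter, 55 mm high, about 30 g, standing loose in the carrier's pocket at x = +18.5, y = -37 mm. Origin: centre of its underside, z up
- vial_2: small capped vial with orange cap, 28 mm diameter, 55 mm high, about 30 g, standing loose in the carrier's pocket at x = -18.5, y = +0 mm. Origin: centre of its underside, z up
- vial_3: small capped vial with orange cap, 28 mm diameter, 55 mm high, about 30 g, standing loose in the carrier's pocket at x = +18.5, y = +0 mm. Origin: centre of its underside, z up
- vial_4: small capped vial with orange cap, 28 mm diameter, 55 mm high, about 30 g, standing loose in the carrier's pocket at x = -18.5, y = +37 mm. Origin: centre of its underside, z up
- vial_5: small capped vial with orange cap, 28 mm diameter, 55 mm high, about 30 g, standing loose in the carrier's pocket at x = +18.5, y = +37 mm. Origin: centre of its underside, z up
- beaker: empty glass beaker, 50 mm diameter, 60 mm high, loose bystander. Origin: centre of its underside, z up
- amber_bottle: small brown glass bottle with red screw cap, 48 mm diameter, 75 mm high, loose bystander. Origin: centre of its underside, z up
- tape: roll of masking tape lying flat, 100 mm diameter, 25 mm high, loose bystander. Origin: centre of its underside, z up

How it is judged (in metres and radians):
On the way, in this order (a step that is already met when the one before it is completed fails the run):
1. the nozzle cap is pressed fully down (more than 8.5 of its 10 mm) for 0.2 s while the carrier stands in the pan (value of joint nozzle above 0.0085 m and z of carrier in the frame of rinse_station below 0.022 m), for 0.2 s.
2. the nozzle cap is back up while the carrier still stands in the pan (value of joint nozzle below 0.002 m and z of carrier in the frame of rinse_station below 0.022 m), for 0.1 s.
3. the carrier is held by the gripper, level, still and square over the pan, its underside at least 3 cm above the rim, for 3 s (z of carrier in the frame of rinse_station above 0.0945 m and horizontal distance between carrier and pan_mouth below 0.02 m and angle between the x axis of carrier and the x axis of rinse_station, either way round below 0.2 rad and angle between carrier's own z axis and vertical below 0.09 rad and linear speed of carrier below 0.02 m/s and angular speed of carrier below 0.2 rad/s and contact force between the fingers and carrier above 1 N and contact force between carrier and rinse_station below 0.1 N), for 3 s.
At the end, for the whole second after the job is handed in: Gripper still holds the carrier: underside 30 mm or more above the pan rim, centred on the pan within 20 mm, square within 0.2 rad, level within 0.09 rad, still (0.02 m/s, 0.2 rad/s), off the station; nozzle cap up; six vials upright in their pockets; bystanders moved under 30 mm (all of step 3 and value of joint nozzle below 0.002 m and z of vial_0 in the frame of carrier between 0 and 0.02 m and horizontal distance between each of vial_0, vial_1, vial_2, vial_3, vial_4, vial_5 and carrier below 0.052 m and angle between each of vial_0, vial_1, vial_2, vial_3, vial_4, vial_5's own z axis and vertical below 0.2 rad and z of vial_1 in the frame of carrier between 0 and 0.02 m and z of vial_2 in the frame of carrier between 0 and 0.02 m and z of vial_3 in the frame of carrier between 0 and 0.02 m and z of vial_4 in the frame of carrier between 0 and 0.02 m and z of vial_5 in the frame of carrier between 0 and 0.02 m and not (distance of beaker from where it was at the start of the episode above 0.03 m or angle between beaker's own z axis and vertical above 0.4 rad) and not (distance of amber_bottle from where it was at the start of the episode above 0.03 m or angle between amber_bottle's own z axis and vertical above 0.4 rad) and not (distance of tape from where it was at the start of the episode above 0.03 m or angle between tape's own z axis and vertical above 0.4 rad)); the arm keeps its last pose, push and grip.
It fails at once if the carrier is tipped by more than 0.3 rad (angle between carrier's own z axis and vertical above 0.3 rad).
It fails at once if a vial comes out of its pocket (lifted more than 25 mm from the carrier's floor or out of the carrier) (z of any of vial_0, vial_1, vial_2, vial_3, vial_4, vial_5 in the frame of carrier above 0.032 m or horizontal distance between any of vial_0, vial_1, vial_2, vial_3, vial_4, vial_5 and carrier above 0.07 m).
It fails at once if the beaker, the brown bottle or the tape roll is moved more than 30 mm or tipped ((distance of beaker from where it was at the start of the episode above 0.03 m or angle between beaker's own z axis and vertical above 0.4 rad) or (distance of amber_bottle from where it was at the start of the episode above 0.03 m or angle between amber_bottle's own z axis and vertical above 0.4 rad) or (distance of tape from where it was at the start of the episode above 0.03 m or angle between tape's own z axis and vertical above 0.4 rad)).
It also fails if it takes over 54 s, if anything falls off the work surface, if the arm or the gripper's body presses on something with over 40 N, if the wrist force passes 120 N, or if a joint passes its speed limit or range.

ROBOT

A 6-joint arm with a two-finger parallel gripper is mounted at the origin on a cart in front of the work surface, level with it; the furniture and walls round the work are solid. World frame = base frame: x ahead of the robot, y to its left, z up, the work surface at z = 0. Lengths are in mm, angles in rad, forces in N, time in s.
With the tool pointing down it reaches from about 325 to 775 mm from the base axis. Payload 5.5 kg.
Tool frame: the origin (TCP) lies between the finger pads; the fingertips stand 8 mm ahead of it and the grasp point (between the pads) lies 11 mm behind it; z points along the fingers, y is the direction in which the jaws open and shut (so a half turn about z gives the same grasp; the last joint's range is limited). The gripper opens to 88 mm and grips with 3 to 60 N. Pads are 20 mm wide; open, the fingers measure 115 mm over their backs; the gripper's body (75 mm by 178 mm) begins 61 mm behind the grasp point.
Start: joints at [1.158, 0.091, 1.231, -0, 1.82, -0.057], TCP at [209.009, 562.434, 230.631] pointing down, gripper open.
Joint ranges: [-2.87, 2.87], [-0.86, 2.18], [0.17, 2.46], [-1.51, 4.65], [0.06, 2.69], [-2.65, 2.65]. Speed limits (rad/s): [2.57, 2.57, 3.01, 3.14, 3.14, 3.14].

INTERFACE

Orientations are given as a unit quaternion [x, y, z, w].
In Python, from bench import robot gives the robot as it stands. The module is installed in compiled form; this text tells all that it offers. Calls block until the motion is done:
- robot.movep(position, orientation): joint-space move of the TCP to a pose.
- robot.move_l(position, ori=None, v=150, f_stop=None): straight line of the TCP; ori=None keeps the orientation; v is the mean speed in mm/s. With f_stop (N) it stops when the force on the tool has changed by that much, and returns True; else False.
- robot.set_joints(angles): joint-space move.
- robot.command_gripper(opening, effort=None): opening from 0.0 (shut) to 1.0 (fully open); effort is the grip in N (None keeps the last); returns when the fingers have stopped.
- robot.wait(seconds).
- robot.ik(position, orientation): joint angles nearest the present ones, or None.
- robot.snapshot(name): name is "scene" or "top"; returns the picture (480x640x3 uint8, red, green, blue); there is no depth.
- robot.calibration(name): a dict with "fx", "fy", "cx", "cy" (pixels), "extrinsics" (4x4, takes a point from camera to world coordinates). Camera axes: x right, y down, z forward; pixel columns grow to the right and rows downward; lengths in mm; the calibration is good to about 2 mm. A picture is of the moment at which its call begins. calibration takes no time and is no camera call.
A pose or a line that the arm cannot do raises robot.MotionError and nothing moves.
- robot.sign_off(): hands the job in, once; it reports no verdict.
Trained networks look in the newest picture that a camera, given by its name, has taken for a name from the list of things; names that differ only in an ending like _2 or _b are one class to them, and where a whole thing is asked for, a point or a joint stands for the part that bears it (a point fixed in the world has none). Each returns a list of dicts, best first, with "score" (0 to 1); they miss things now and then, are a little off and sometimes report something else, mostly with a low value. They report only what shows in the picture. A call takes as long as a camera call.
- robot.recognise(name, camera): "position" ([x, y, z] in mm, in the coordinates of the camera as it stood for that picture, good to about 4 mm: the middle of the surface that is visible of it).
- robot.silhouettes(name, camera): "pixels" (480x640 bool, what is visible of it).
Readings, each from a call of its own:
- robot.get_clock(): time.
- robot.get_joint_pos(): joint angles.
- robot.get_dq(): joint speeds.
- robot.get_tau(): joint torques, N m.
- robot.get_eef_pos(): TCP position.
- robot.get_tcp_rot(): TCP orientation.
- robot.get_force(): force on the tool from outside, world axes, zero at the start.
- robot.get_moment(): the same for the moment, N m.
- robot.get_finger_gap(): opening from 0.0 (shut) to 1.0 (fully open).
Only numpy, scipy, OpenCV 4.12 (cv2) and the standard library are available. Lean on these libraries where they do the work, as an engineer would, in place of code of your own. Each camera call takes 0.05 s, during which the arm holds its last target.

## Working session

There is one attempt and no reset: what is moved stays moved. The work goes in short steps, each a Python script; the robot and the scene stay as the last script left them, time stands still between calls to the robot, and variables do not carry over. Pictures are saved under pics/ and viewed, and the job is handed in when it is done.

```bash
mkdir -p pics
python3 - <<'E'
from bench import robot
import cv2,numpy as np
for n in("scene","top"):
    im=robot.snapshot(n); cv2.imwrite(f"pics/{n}0.png",im[:,:,::-1])
    c=robot.calibration(n); print(n,c["fx"],c["cx"],c["cy"],np.round(c["extrinsics"],3).tolist())
    E=np.array(c["extrinsics"])
    for o in("nozzle_top","carrier","grip","rinse_station","beaker","amber_bottle","tape"):
        for d in robot.recognise(o,n)[:2]:
            print(o,round(d["score"],2),np.round((E@np.r_[d["position"],1])[:3],1))
print(robot.get_clock(),robot.get_tcp_rot(),robot.get_eef_pos())
E
```

```text
scene 546.0943692457913 319.8761063964538 246.13150296859635 [[-0.91, -0.216, 0.353, 4.495], [-0.414, 0.494, -0.765, 1087.923], [-0.009, -0.842, -0.539, 895.425], [0.0, 0.0, 0.0, 1.0]]
carrier 0.51 [532.1  41.6 113.8]
carrier 0.38 [538.2 -15.2  71.4]
grip 0.78 [533.9  46.8 115.4]
rinse_station 0.66 [489.4 160.1  35.8]
rinse_station 0.45 [483.5 154.3 156.1]
beaker 0.93 [660.6 329.3  38.3]
beaker 0.28 [532.1  42.9 115. ]
tape 0.65 [ 320.4 -267.3   12. ]
top 615.4842559537466 322.27818135492447 244.3405756024293 [[0.082, -0.82, 0.567, -316.321], [-0.997, -0.059, 0.058, -83.46], [-0.014, -0.57, -0.822, 1321.155], [0.0, 0.0, 0.0, 1.0]]
carrier 0.94 [531.   12.5  46.3]
grip 0.66 [533.5  12.2  48. ]
rinse_station 0.79 [476.9 105.4  15.9]
rinse_station 0.35 [518.2   7.5  61.8]
beaker 0.96 [662.1 321.2  43.8]
amber_bottle 0.96 [ 624.2 -249.9   50.6]
tape 0.79 [ 351.1 -303.4   22.3]
0.8 [ 1.76967751e-01  9.84216650e-01  1.87362399e-05 -1.50441087e-05] [209.00434187 562.43387214 230.65473871]
```

View pics/scene0.png

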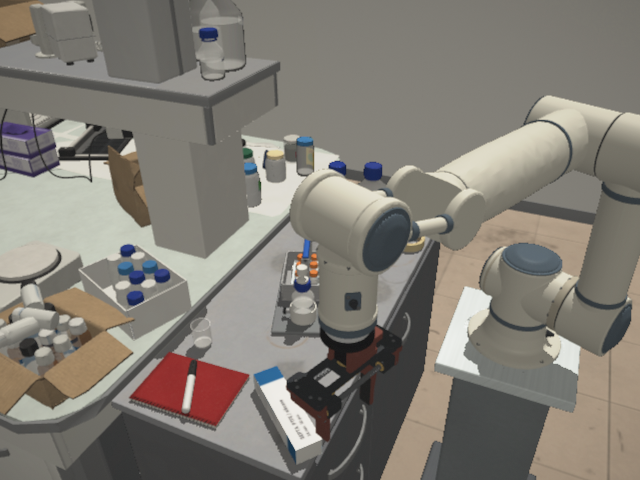

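View pics/top0.png

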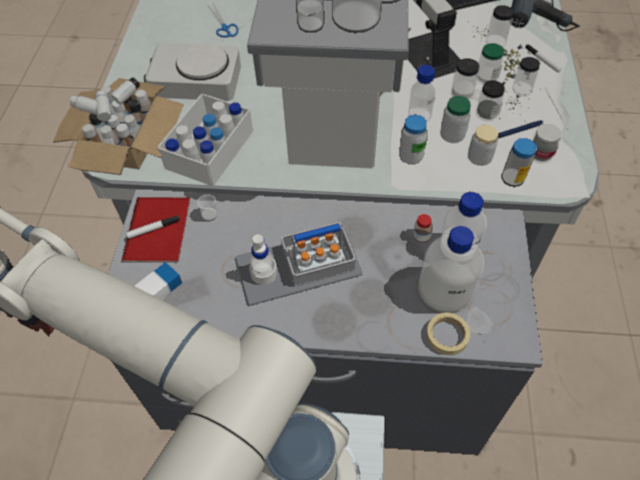

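The top view shows the whole station: the bottle at about (262,255) and the grip bar from about (295,238) to (340,229). The arm covers part of it in the scene view. I'll zoom in on both.

Run:
```python
import cv2
im=cv2.imread("pics/top0.png")[210:310,225:375]; cv2.imwrite("pics/top0z.png",cv2.resize(im,None,fx=5,fy=5,interpolation=cv2.INTER_CUBIC))
im=cv2.imread("pics/scene0.png")[230:345,260:350]; cv2.imwrite("pics/sc0z.png",cv2.resize(im,None,fx=5,fy=5,interpolation=cv2.INTER_CUBIC))
```

```text
(no output)
```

View pics/top0z.png

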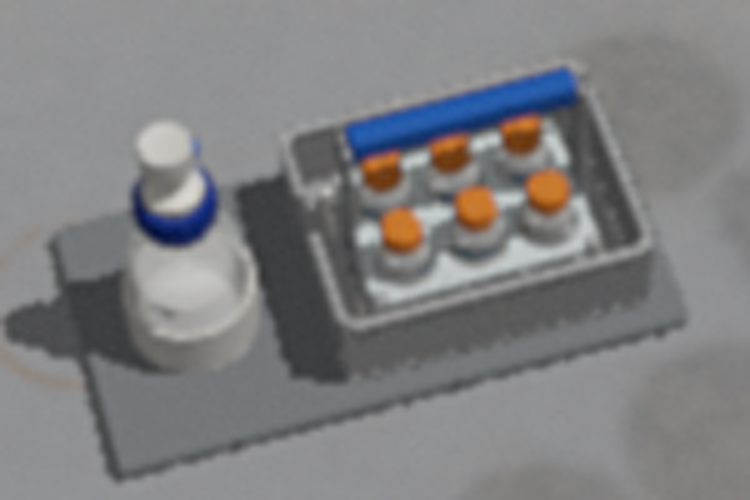

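View pics/sc0z.png

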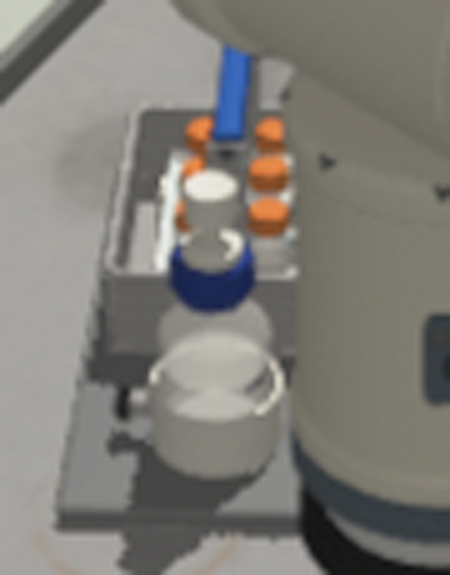

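```bash
cat > fit.py <<'E'
from bench import robot
import numpy as np
from scipy.optimize import least_squares
T=robot.calibration("top");S=robot.calibration("scene")
def proj(c,p):
    q=np.linalg.inv(np.array(c["extrinsics"]))@np.r_[p,1]; return np.array([c["fx"]*q[0]/q[2]+c["cx"],c["fy"]*q[1]/q[2]+c["cy"]])
t=lambda u,v:np.array([225+u/5,210+v/5]); s=lambda u,v:np.array([260+u/5,230+v/5])
def W(P,x,y,a): 
    c,n=np.cos(a),np.sin(a); return np.array([x+c*P[0]-n*P[1],y+n*P[0]+c*P[1],P[2]])
def obs(p):
    x,y,a,yb,cx,cy,ca=p
    st=[(T,t(115,470),(-75,yb,12)),(T,t(55,240),(75,yb,12)),(T,t(688,318),(-75,yb-296,12)),
     (T,t(343,323),(-59,77,64.5)),(T,t(652,246),(-59,-77,64.5)),(T,t(286,135),(59,77,64.5)),(T,t(580,65),(59,-77,64.5)),
     (T,t(167,136),(0,142,163)),(S,s(210,186),(0,142,163)),
     (S,s(135,108),(59,-77,64.5)),(S,s(108,272),(59,77,64.5)),(S,s(58,520),(75,yb,10))]
    o=[(c,m,W(P,x,y,a)) for c,m,P in st]
    for c,m,P in [(T,t(348,127),(7.5,57.5,121)),(T,t(357,158),(-7.5,57.5,103)),(T,t(572,68),(7.5,-57.5,121)),(T,t(580,98),(-7.5,-57.5,103)),
                  (S,s(214,124),(7.5,57.5,121)),(S,s(244,124),(-7.5,57.5,121))]:
        o.append((c,m,W((P[0],P[1],P[2]+15),cx,cy,ca)))
    return o
f=lambda p:np.concatenate([proj(c,P)-m for c,m,P in obs(p)])
r=least_squares(f,[500,30,0.1,190,500,30,0.1],loss="soft_l1",x_scale=[10,10,.1,10,10,10,.1])
print(np.round(r.x,3)); print(np.round(f(r.x).reshape(-1,2),1).tolist())
print("nozzle",W((0,142,163),*r.x[:3]),"grip",r.x[4:])
E
python3 fit.py
```

```text
[5.39211e+02 1.55120e+01 3.83000e-01 2.01761e+02 5.40930e+02 1.35810e+01
 4.40000e-01]
[[-0.1, 1.5], [-1.6, -1.5], [0.5, 0.3], [0.9, 0.8], [-0.2, -0.1], [-0.5, 0.3], [-0.9, -0.8], [-0.2, 2.2], [-0.3, -0.6], [0.2, -1.1], [-0.1, -1.0], [-1.0, -1.8], [-0.2, -0.2], [0.4, 2.8], [0.1, -2.4], [0.8, 0.7], [-0.3, 0.9], [-0.4, 0.8]]
nozzle [486.16772973 147.23318698 163.        ] grip [5.40929854e+02 1.35809473e+01 4.40404602e-01]
```

```bash
cat > h.py <<'E'
from bench import robot
import numpy as np
def Q(a): # tool down, tool y at world angle a
    p=(a+np.pi/2)/2; return [np.cos(p),np.sin(p),0,0]
E
cat > a.py <<'E'
from h import *
from fit import proj,t,s,T,S
from scipy.optimize import least_squares
g=lambda p:np.r_[proj(T,p)-t(167,136),proj(S,p)-s(210,186)]
r=least_squares(g,[486,147,163]);print(r.x,r.fun)
g2=lambda p:g(np.r_[p,163]);r2=least_squares(g2,[486,147]);print(r2.x,r2.fun)
for a in(0.4,0.4-np.pi):
  for p in([486,147,200],[540,14,250]): 
    q=robot.ik(p,Q(a)); print(a,p,None if q is None else np.round(q,2))
E
python3 a.py
```

```text
[5.39211e+02 1.55120e+01 3.83000e-01 2.01761e+02 5.40930e+02 1.35810e+01
 4.40000e-01]
[[-0.1, 1.5], [-1.6, -1.5], [0.5, 0.3], [0.9, 0.8], [-0.2, -0.1], [-0.5, 0.3], [-0.9, -0.8], [-0.2, 2.2], [-0.3, -0.6], [0.2, -1.1], [-0.1, -1.0], [-1.0, -1.8], [-0.2, -0.2], [0.4, 2.8], [0.1, -2.4], [0.8, 0.7], [-0.3, 0.9], [-0.4, 0.8]]
nozzle [486.16772973 147.23318698 163.        ] grip [5.40929854e+02 1.35809473e+01 4.40404602e-01]
[488.1237338  147.35958769 163.56607138] [-0.11029596  1.41018864 -1.07546289 -0.9596668 ]
[488.3876641 147.2213862] [-0.01049317  1.46219719 -1.14372126 -0.81821613]
0.4 [486, 147, 200] [ 0.23 -0.16  1.53 -0.    1.77 -0.17]
0.4 [540, 14, 250] [-0.04 -0.07  1.35 -0.    1.85 -0.44]
-2.741592653589793 [486, 147, 200] None
-2.741592653589793 [540, 14, 250] None
```

Run:
```python
from h import *
import cv2
robot.command_gripper(0.0,20)
robot.movep([488,147,230],Q(0.4))
robot.move_l([488,147,182],v=100)
for n in("scene","top"):
    im=robot.snapshot(n); cv2.imwrite(f"pics/{n}1.png",im[:,:,::-1])
    cv2.imwrite(f"pics/{n}1z.png",cv2.resize(im[200:320,220:380,::-1],None,fx=5,fy=5,interpolation=cv2.INTER_CUBIC))
print(robot.get_clock(),robot.get_eef_pos(),robot.get_force())
```

```text
4.6917 [488.36135435 147.14914191 183.01981296] [ 0.26609857  0.03334285 -0.30099915]
```

View pics/scene1z.png

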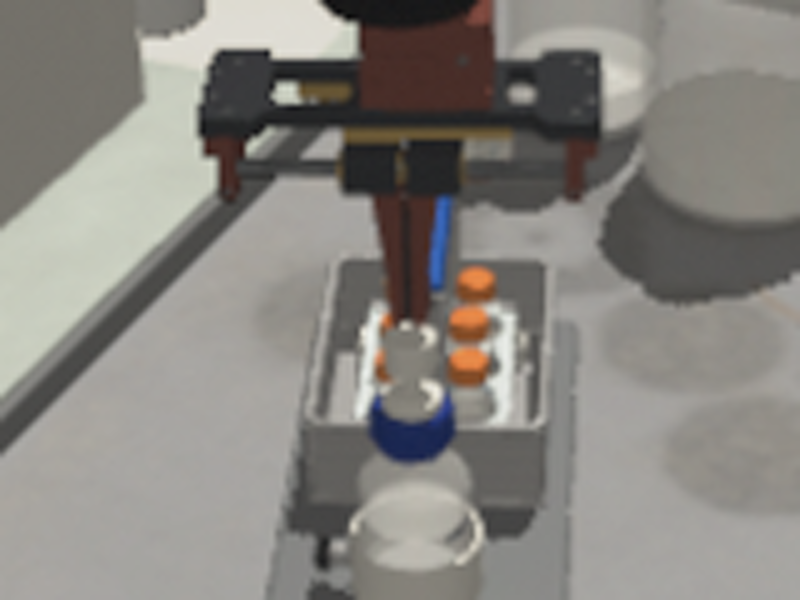

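View pics/top1z.png

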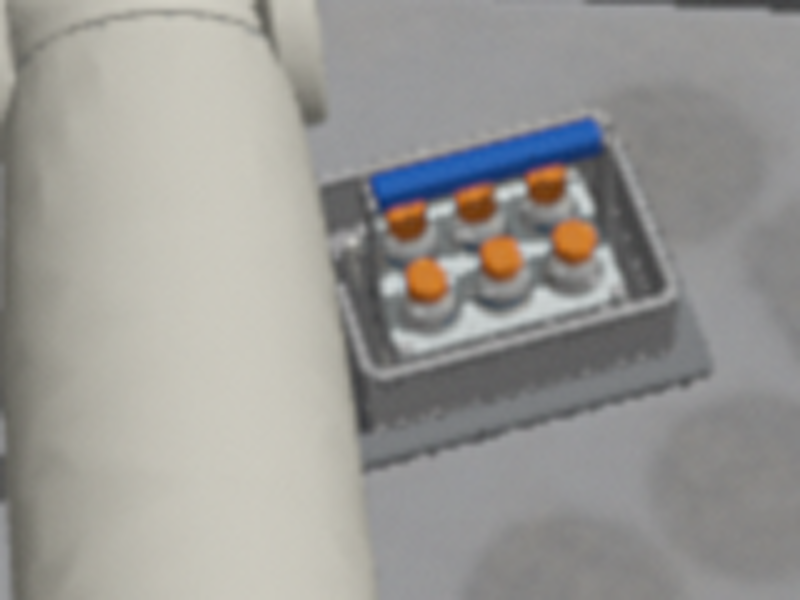

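The fingertips sit just above the cap: zoomed (407,325), with the cap top centred at about (410,336). I'll press now.

Run:
```python
from h import *
print(robot.move_l([488,147,172],v=30,f_stop=1.5),robot.get_eef_pos()[2],robot.get_force()[2])
r=robot.move_l([488,147,155],v=25,f_stop=16)
z=robot.get_eef_pos(); print(r,z,robot.get_force())
robot.wait(0.5); print(robot.get_eef_pos(),robot.get_force(),robot.get_clock())
```

```text
False 171.97145977899686 -0.18484089715962007
True [488.02485937 147.01901875 162.22976141] [-2.80351259 -0.77751964  8.15599168]
[488.00235017 146.97054139 162.20241336] [-2.54991585 -0.68599714  6.69131843] 6.1917
```

The steady force is only 6.7 N, so the cap may not be fully down. I'll press further in small steps.

Run:
```python
from h import *
for z in (161.2,160.2,159.2,158.2,157.2,156.2):
    r=robot.move_l([488,147,z],v=10); robot.wait(0.1)
    f=robot.get_force(); print(z,r,robot.get_eef_pos().round(2) if hasattr(robot.get_eef_pos(),'round') else robot.get_eef_pos(),np.round(f,1))
    if f[2]>13: break
robot.wait(0.5); print(robot.get_force(),robot.get_clock())
```

```text
161.2 False [488.02 147.   162.34] [-2.9 -0.   6.7]
160.2 False [488.04 146.98 161.59] [-3.3 -1.   8.8]
159.2 False [488.08 146.99 161.56] [-5.1 -1.5 12.1]
158.2 False [488.09 147.   161.46] [-7.2 -2.2 15. ]
[-7.2252087  -1.82034458 15.58607487] 8.0917
```

The end stop shows clearly: z stays at 161.5 while the force climbs to 15 N. I'll release and move up.

Run:
```python
from h import *
import cv2
robot.move_l([488,147,185],v=60)
robot.move_l([488,147,250],v=120)
robot.movep([420,230,290],Q(0.4))
robot.command_gripper(1.0,20)
for n in("scene","top"):
    im=robot.snapshot(n); cv2.imwrite(f"pics/{n}2.png",im[:,:,::-1])
    cv2.imwrite(f"pics/{n}2z.png",cv2.resize(im[200:320,220:380,::-1],None,fx=5,fy=5,interpolation=cv2.INTER_CUBIC))
print(robot.get_clock(),robot.get_force())
```

```text
11.3917 [ 0.01565955  0.09771658 -0.12215125]
```

View pics/scene2z.png

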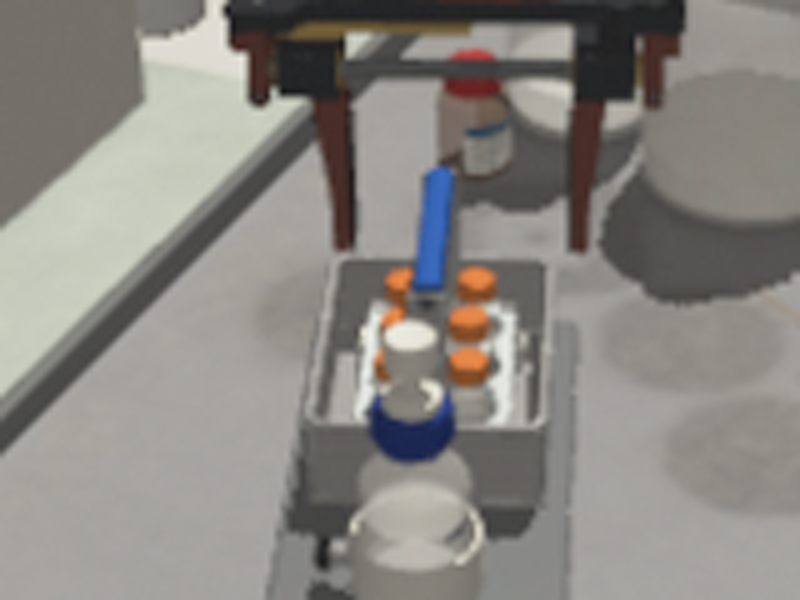

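View pics/top2z.png

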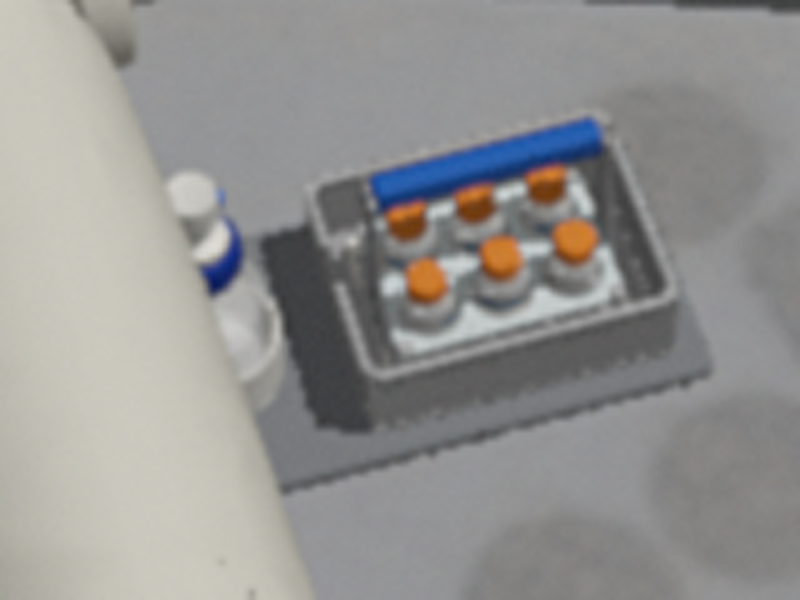

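The cap is back up (scene zoom (410,336), where it started), and the whole bar shows in both views. I'll fit the bar's pose from its blue pixel masks.

```bash
cat > bar.py <<'E'
import cv2,numpy as np
from scipy.optimize import least_squares
from fit import proj,T,S,W
U=8
def mom(M,area):
    m=cv2.moments(M,binaryImage=True); cx,cy=m["m10"]/m["m00"],m["m01"]/m["m00"]
    sd=lambda v:np.sign(v)*np.sqrt(abs(v))
    ang=0.5*np.arctan2(2*m["mu11"],m["mu20"]-m["mu02"])
    return np.array([cx,cy,ang]),m["m00"]
def feats(k):
    out=[]
    for c,n,box in((T,"top",(285,220,345,245)),(S,"scene",(298,228,314,262))):
        im=cv2.imread(f"pics/{n}{k}.png"); x0,y0,x1,y1=box
        big=cv2.resize(im[y0:y1,x0:x1],None,fx=U,fy=U,interpolation=cv2.INTER_CUBIC)
        h=cv2.cvtColor(big,cv2.COLOR_BGR2HSV); M=cv2.inRange(h,(100,120,50),(125,255,255))
        q,l,st,_=cv2.connectedComponentsWithStats(M); j=1+np.argmax(st[1:,4]); M=(l==j).astype(np.uint8)
        f,a=mom(M,0); f[:2]=(f[:2]+.5)/U-.5+np.array([x0,y0]); out.append((c,f,a/U/U))
    return out
def model(c,p,z=127):
    pts=np.array([proj(c,W((a,b,z+d),*p)) for a in(-7.5,7.5) for b in(-57.5,57.5) for d in(-9,9)])
    o=np.floor(pts.min(0))-1; h=cv2.convexHull(((pts-o)*32).astype(np.float32)).astype(np.int32)
    sz=((pts.max(0)-o+2)*32).astype(int); M=np.zeros((sz[1],sz[0]),np.uint8); cv2.fillPoly(M,[h],1)
    f,a=mom(M,0); f[:2]=f[:2]/32+o; return f,a/1024
if __name__=="__main__":
    F=feats(2)
    w=np.array([1,1,40])
    def res(p): return np.concatenate([(model(c,p)[0]-f)*w for c,f,a in F])
    r=least_squares(res,[540,14,.4],diff_step=[2e-3,.1,.03],x_scale=[10,10,.1]); print(r.x,r.fun)
    for c,f,a in F: print(f,a,model(c,r.x))
E
python3 bar.py
```

```text
[5.39211e+02 1.55120e+01 3.83000e-01 2.01761e+02 5.40930e+02 1.35810e+01
 4.40000e-01]
[[-0.1, 1.5], [-1.6, -1.5], [0.5, 0.3], [0.9, 0.8], [-0.2, -0.1], [-0.5, 0.3], [-0.9, -0.8], [-0.2, 2.2], [-0.3, -0.6], [0.2, -1.1], [-0.1, -1.0], [-1.0, -1.8], [-0.2, -0.2], [0.4, 2.8], [0.1, -2.4], [0.8, 0.7], [-0.3, 0.9], [-0.4, 0.8]]
nozzle [486.16772973 147.23318698 163.        ] grip [5.40929854e+02 1.35809473e+01 4.40404602e-01]
[5.40859908e+02 1.39245238e+01 3.79444984e-01] [ 0.99843656  0.57216    -0.09428607 -0.89884236  1.41608872  0.07146537]
[ 3.17030218e+02  2.32178745e+02 -2.50364767e-01] 315.21875 (array([ 3.18028655e+02,  2.32750905e+02, -2.52721919e-01]), 457.701171875)
[306.45830321 245.61986322  -1.45508503] 129.65625 (array([305.55946085, 247.03595194,  -1.45329839]), 192.525390625)
```

Run:
```python
from h import *
import cv2
a=0.38
robot.movep([540.9,13.9,260],Q(a))
print(robot.move_l([540.9,13.9,150],v=120,f_stop=6))
print(robot.move_l([540.9,13.9,116],v=60,f_stop=6),robot.get_eef_pos(),robot.get_force())
robot.command_gripper(0.45)
for n in("scene","top"):
    im=robot.snapshot(n); cv2.imwrite(f"pics/{n}3.png",im[:,:,::-1])
    cv2.imwrite(f"pics/{n}3z.png",cv2.resize(im[200:320,220:380,::-1],None,fx=5,fy=5,interpolation=cv2.INTER_CUBIC))
print(robot.get_clock(),robot.get_force())
```

```text
False
False [540.91357282  13.88799283 116.03163087] [-0.09200864 -0.25549272  1.03552243]
15.1417 [-0.86030568  0.09399574 -0.28573321]
```

View pics/scene3z.png

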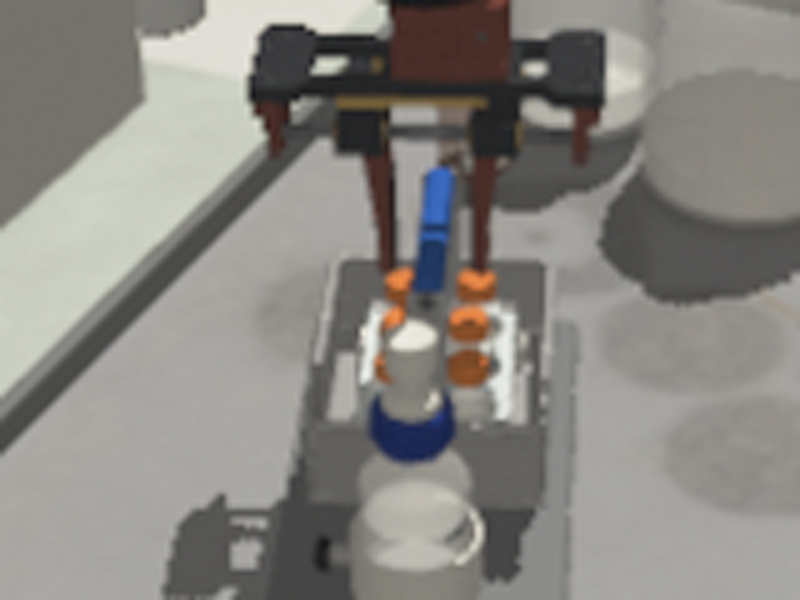

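View pics/top3z.png

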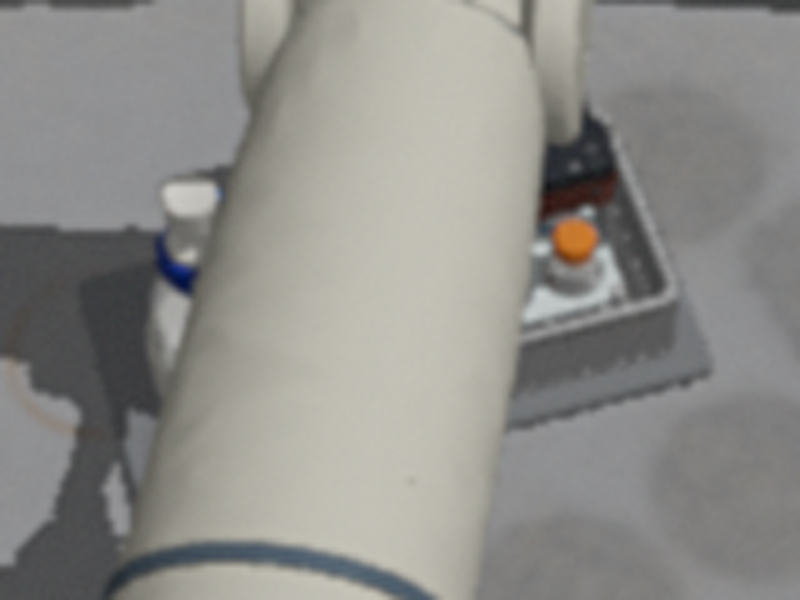

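The bar lies midway between the fingers (scene zoom: fingers at 385 and 482, bar at about 433). I'll close on it and lift slowly.

Run:
```python
from h import *
import cv2
robot.command_gripper(0.0,40); print("gap",robot.get_finger_gap()*88,robot.get_force(),robot.get_eef_pos())
robot.wait(0.2)
robot.move_l([540.9,13.9,122],v=20); robot.wait(0.3); print(robot.get_force(),robot.get_moment(),robot.get_finger_gap()*88,robot.get_clock())
im=robot.snapshot("scene"); cv2.imwrite("pics/scene4z.png",cv2.resize(im[180:300,220:380,::-1],None,fx=5,fy=5,interpolation=cv2.INTER_CUBIC))
```

```text
gap 14.961506793143569 [-0.59824233  0.10990795 -0.2973441 ] [540.85114935  13.87374985 115.99573203]
[-0.40074832 -0.37574335 -5.66284069] [-0.06962412  0.00322629  0.03207087] 14.436625356171927 16.6
```

View pics/scene4z.png

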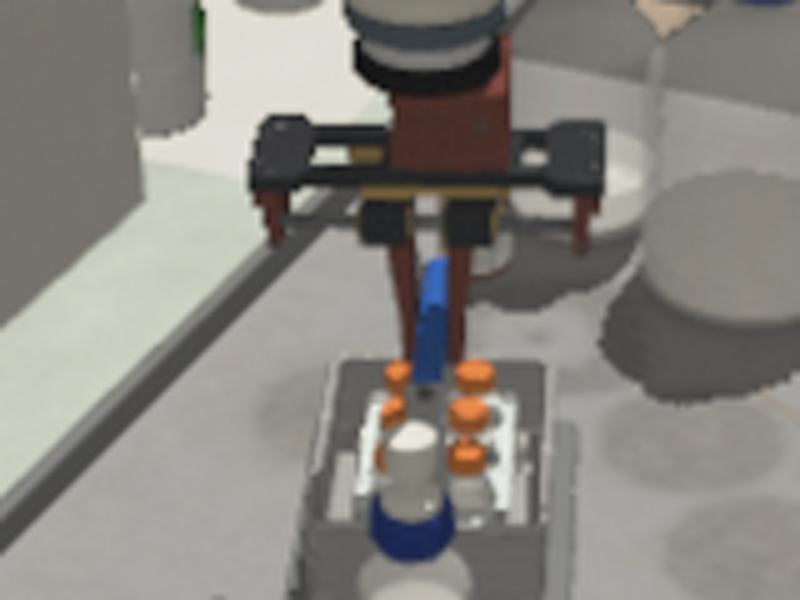

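Run:
```python
from h import *
import cv2
robot.move_l([540.9,13.9,165],v=40); print(robot.get_force(),robot.get_finger_gap()*88)
robot.move_l([540.9,13.9,212],v=40)
robot.wait(0.5)
for n in("scene","top"):
    im=robot.snapshot(n); cv2.imwrite(f"pics/{n}5.png",im[:,:,::-1])
    cv2.imwrite(f"pics/{n}5z.png",cv2.resize(im[180:300,220:380,::-1],None,fx=5,fy=5,interpolation=cv2.INTER_CUBIC))
robot.wait(3.5)
print(robot.get_force(),robot.get_moment(),robot.get_finger_gap()*88,robot.get_clock(),robot.get_eef_pos(),robot.get_tcp_rot())
```

```text
[ 0.43602573  0.68377204 -6.30461917] 15.032928026015602
[-0.59290833  0.56173305 -6.03540965] [-0.07357277 -0.03457566 -0.02144584] 14.965275851457235 23.3 [540.88363893  13.9070072  212.00472921] [ 5.60823636e-01  8.27935293e-01 -9.95205041e-06 -8.36647257e-06]
```

View pics/scene5z.png

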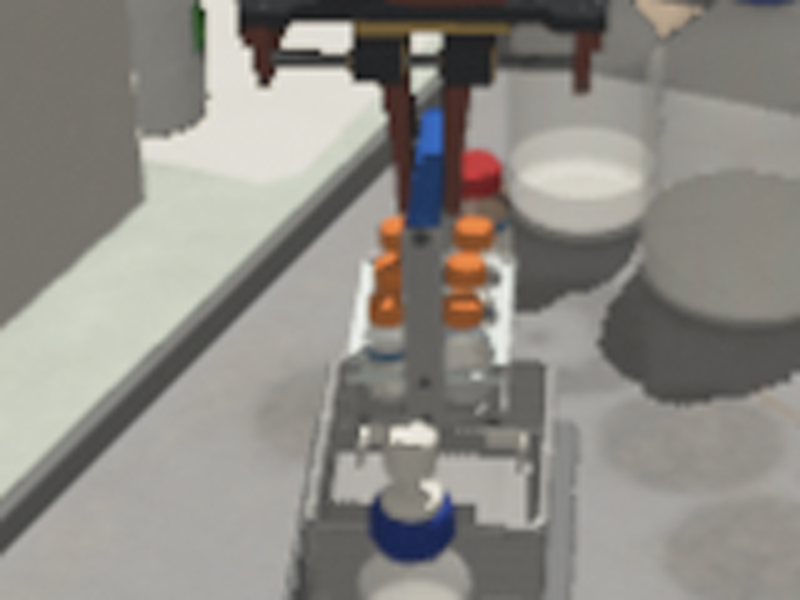

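View pics/top5z.png

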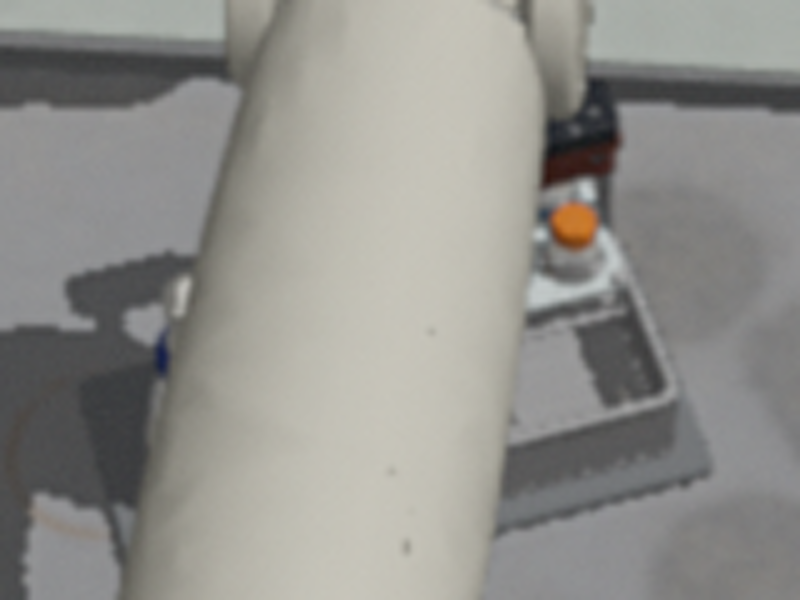

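The carrier hangs over the pan with all six orange caps in view. I'll check level and height by projecting a level carrier model into the scene picture.

```bash
python3 - <<'E' | tail -n +4
from fit import *
import cv2
im=cv2.imread("pics/scene5.png")[180:300,220:380]; im=cv2.resize(im,None,fx=5,fy=5,interpolation=cv2.INTER_CUBIC)
zo=15+96; R=lambda P,tilt:W((P[0],P[1]*np.cos(tilt)-(P[2]-112)*np.sin(tilt),(P[2]-112)*np.cos(tilt)+P[1]*np.sin(tilt)+112+zo),540.9,13.9,.38)
for tilt,col in((0,(0,255,0)),(0.09,(0,0,255)),(-0.09,(0,255,255))):
    for P in [(7.5,57.5,121),(-7.5,57.5,121),(7.5,-57.5,121),(-7.5,-57.5,121),(40,60,0),(-40,60,0)]+[(x,y,62) for x in(-18.5,18.5) for y in(-37,0,37)]:
        u=(proj(S,R(P,tilt))-[220,180])*5; cv2.circle(im,(int(u[0]+2),int(u[1]+2)),3,col,-1)
cv2.imwrite("pics/ov.png",im)
E
```

```text
nozzle [486.16772973 147.23318698 163.        ] grip [5.40929854e+02 1.35809473e+01 4.40404602e-01]
```

View pics/ov.png

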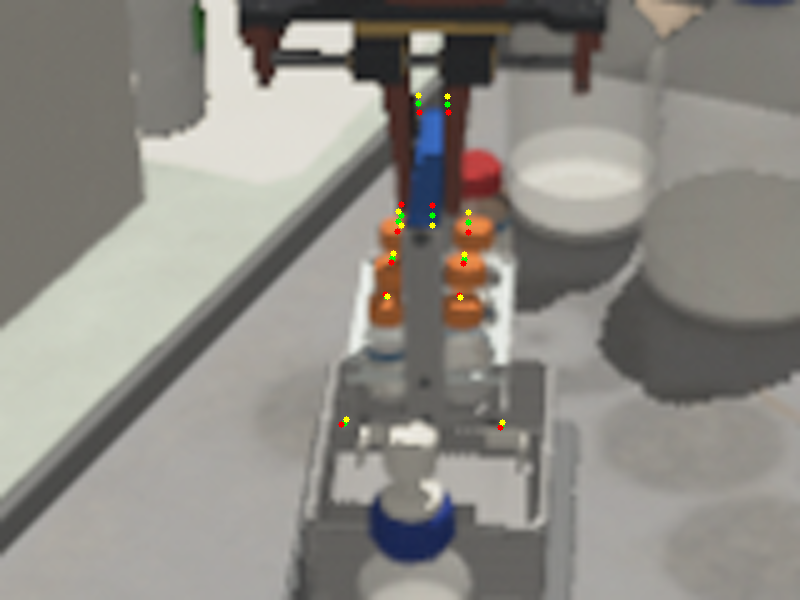

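```bash
python3 - <<'E' | tail -n +4
from fit import *
import cv2
def caps(k):
    im=cv2.imread(f"pics/scene{k}.png")[200:300,302:325]; b=cv2.resize(im,None,fx=8,fy=8,interpolation=cv2.INTER_CUBIC)
    M=cv2.inRange(cv2.cvtColor(b,cv2.COLOR_BGR2HSV),(3,130,90),(18,255,255))
    n,l,s,c=cv2.connectedComponentsWithStats(M); i=[j for j in range(1,n) if s[j,4]>900]
    return sorted([(round(c[j,1]/8+200,2),round(c[j,0]/8+302,2),s[j,4]//64) for j in i])
for k,z in((2,15),(5,111)):
    print(k,caps(k))
    for tl in(-.05,0,.05): print(tl,[proj(S,W((-18.5,y*np.cos(tl)+50*np.sin(tl),z+112-50*np.cos(tl)+y*np.sin(tl)-5),540.9,13.9,.38)).round(2).tolist() for y in(-37,0,37)])
from bench import robot
print(robot.get_clock())
E
```

```text
nozzle [486.16772973 147.23318698 163.        ] grip [5.40929854e+02 1.35809473e+01 4.40404602e-01]
2 [(np.float64(260.82), np.float64(314.45), np.int32(86)), (np.float64(273.37), np.float64(313.63), np.int32(45))]
-0.05 [[313.89, 255.16], [313.13, 263.4], [312.33, 271.99]]
0 [[313.85, 256.24], [313.08, 263.95], [312.26, 271.99]]
0.05 [[313.81, 257.31], [313.02, 264.46], [312.2, 271.94]]
5 [(np.float64(234.07), np.float64(313.45), np.int32(141))]
-0.05 [[313.36, 224.7], [312.55, 232.59], [311.71, 240.82]]
0 [[313.32, 225.8], [312.5, 233.11], [311.64, 240.76]]
0.05 [[313.27, 226.88], [312.44, 233.6], [311.57, 240.63]]
23.3
```

Spacing of the right-hand cap row, far to near: level in the pan it was 16.6 px (model 15.75). Lifted it is 15.6 px (model 14.96 level, 16.1 at a 0.05 rad tilt). With the same bias removed, the tilt comes to about 0 ± 0.02 rad, so the carrier is level. I'll wait a little longer and hand in.

Run:
```python
from h import *
robot.wait(1.0)
print(robot.get_force(),robot.get_finger_gap()*88,robot.get_eef_pos(),robot.get_clock())
robot.sign_off()
```

```text
[-1.07226289  0.8708192  -5.45506644] 14.922882298615736 [540.89629743  13.89848566 212.0000726 ] 24.3
the job is handed in; nothing more can be done
```

I pressed the nozzle, lifted the vial carrier over the pan and handed the job in with it still in the gripper, at 24.3 s. `sign_off` gave no verdict.

- **Spray:** The first press stopped on its force limit at about 6.7 N, which was not clearly all the way down, so I pressed on. The end stop showed clearly: z stayed at 161.5 mm while the force rose to 15 N. I held it there for over half a second. A picture after release showed the cap back up. In the last pictures it was only partly in view but looked up.
- **Lift:** I gripped the blue bar at its centre with 40 N and lifted 96 mm straight up. That puts the underside about 111 mm above the work surface, roughly 46 mm above the pan rim.
- **Hold:** It stayed still for over 4.5 s before hand-in, then through sign-off. At the last check the gripper carried 5.5–6 N, the finger gap was 14.9 mm on the 15 mm bar, and the TCP was within 0.1 mm of its target.
- **Position and level:** The image fits put the carrier about 2 mm from the pan centre, with yaw matching the station's to within about 0.01 rad. Tilt was about 0 ± 0.02 rad.
- **Vials and bystanders:** All six orange caps were in place in the last scene picture. I never drove the arm near the beaker, brown bottle or tape, but I did not re-measure their positions.

**Checks that fell short:** My automatic measurement of the vial caps merged them into one patch, so the tilt figure comes from cap spacing read by eye. The bar fit left about 1 px of disagreement between the two cameras, within the calibration error.

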